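Free the seized water probe from its dock

ROBOT

A 6-joint arm with a two-finger parallel gripper is mounted at the origin on the work surface. World frame = base frame: x ahead of the robot, y to its left, z up, the work surface at z = 0. Lengths are in m, angles in rad, forces in N, time in s.
With the tool pointing down it reaches from about 0.35 to 0.925 m from the base axis. Payload 6.4 kg.
Tool frame: the origin (TCP) lies between the finger pads; the fingertips stand 22 mm ahead of it and the grasp point (between the pads) lies 3 mm ahead of it (r.tip_extent is the distance from the TCP to the fingertips, in m); z points along the fingers, y is the line along which they close (so a half turn about z gives the same grasp; the last joint's range is limited). The gripper opens to 85 mm and grips with 20 to 120 N. Pads are 22 mm wide; open, the fingers measure 114 mm over their backs; the gripper's body (76 mm by 85 mm) begins 54 mm behind the grasp point. The pads swing forward as they close: fully open they stand 13 mm farther back than shut.
Start: joints at [1.113, 0.245, 1.558, -0, 1.339, -0.174], TCP at [0.182, 0.624, 0.253] pointing down, gripper open.
Joint ranges: [-3.13, 3.13], [-1.02, 2.26], [0.13, 2.54], [-0.95, 4.09], [0.21, 2.88], [-2.74, 2.74]. Speed limits (rad/s): [2.57, 2.57, 3.14, 3.14, 3.14, 3.14].

INTERFACE

Orientations are given as a unit quaternion [x, y, z, w].
In Python, from plant import r, optics, job, probe_bus gives the robot as it stands (r), with the cameras (optics), the job (job) and the readings (probe_bus).
- The arm moves only by the tool move_tool, called after "Call:" as a command line: name --argument value ..., lists and objects as JSON in quotes. Schema: {"type":"object","properties":{"increments":{"type":"object","properties":{"sx":{"type":"array","items":{"type":"number"},"minItems":1,"maxItems":5},"sy":{"type":"array","items":{"type":"number"},"minItems":1,"maxItems":5},"sz":{"type":"array","items":{"type":"number"},"minItems":1,"maxItems":5},"rx":{"type":"array","items":{"type":"number"},"minItems":1,"maxItems":5},"ry":{"type":"array","items":{"type":"number"},"minItems":1,"maxItems":5},"rz":{"type":"array","items":{"type":"number"},"minItems":1,"maxItems":5}},"additionalProperties":false,"required":["sx","sy","sz","rx","ry","rz"]},"aperture":{"type":"number"},"grip_force":{"type":"number"},"only":{"type":"string"},"quiet":{"type":"boolean"},"lines":{"type":"string"}},"required":["increments"],"additionalProperties":false}. increments is an object with one list for each field, all of the same length, 1 to 5, a row being the entries at one place: sx, sy, sz (the shift in parts of the range, where 1.0 means 0.6 m), rx, ry, rz (a rotation vector in fractions of the full range, 1 being 2 rad); each row is the pose to reach, as a shift and turn from the pose commanded when the call began, along the tool's axes at that moment; what a row does not reach only later rows make up. A row lasts 1/8 s, in which the tool goes at most 0.0625 m and 0.188 rad, less where a joint would pass 70% of its speed; a pose out of reach is approached as far as the arm can. aperture is the finger opening in m, set as the call begins (left out keeps the last). The fingers move at their own pace and stop on an object; grip_force is the grip in N (left out, the last holds). Time passes only in rows, so rows that do not move let the fingers close. The tool returns the time, the measured TCP pose, the force, the opening and the grip force at its end. only (a regular expression) keeps the lines of the reply that match it, lines (a string "A,B") keeps lines A to B, and quiet returns only ok. No shift or turn number may pass 1 either way. Input that does not fit is refused with a message, and nothing moves.
- probe_bus.read_state(): the state, without advancing time (a new reading comes with each control period).
- optics.read_camera(name): name is "scene" or "top"; returns the picture (400x640x3 uint8, red, green, blue); there is no depth.
- optics.camera_params(name): a dict with "K" (3x3 intrinsics, pixels), "k1" (the pictures are not rectified: a ray, as slopes to the right and down, at radius r is drawn at 1 + k1 r^2 times it, then the intrinsics apply), "world_to_cam" (4x4, takes a point from world to camera coordinates). Camera axes: x right, y down, z forward; pixel columns grow to the right and rows downward; lengths in m; the calibration is good to about 2 mm. A picture is of the moment at which its call begins. camera_params takes no time and is no camera call.
- job.close_job(): hands the job in; it is judged then, once.
The state is a dict: "clock": time; "qpos": joint angles; "qvel": joint speeds; "joint_efforts": joint torques, N m; "tcp_pos": TCP position; "ee_rot": TCP orientation; "contact_force": force on the tool from outside, world axes, zero at the start; "moment": the same for the moment, N m; "finger_gap": finger opening in m; "finger_force": force on a finger pad.
Only numpy, scipy, OpenCV 4.12 (cv2) and the standard library are available. Lean on these libraries where they do the work, as an engineer would, in place of code of your own. Each camera call takes 0.05 s, during which the arm holds its last target. There are 200 camera calls.

TASK

The steel water probe with the blue grip is seized in its leaning storage dock: the two orange cheeks hold it by its groove, and it will not come by pulling alone. Rock it from side to side until it has pushed both cheeks fully back, draw it out along its lean, and leave it lying in the white V-shaped drip cradle, foot on the cradle's ledge and blue grip up. Leave the jar, the bottle, the tube rack and the filter case standing where they are.

Things in the scene. Friction and masses are not known exactly. Their poses are not given: they have to be found in the camera images.
- sonde: Water probe: loose round rod 185 mm long, 0.22 to 0.45 kg. Origin: centre of its foot; z runs along it from the foot to the blue end. Steel body 32 mm in diameter from 0 to 94 mm (foot rounded), groove 21 mm in diameter from 94 to 108 mm, blue grip 32 mm in diameter from 108 to 185 mm. Starts standing in the dock, free to turn about its own axis.
- sonde_grip (a point): Point on the probe's axis in the blue grip, 158 mm from the foot: the place to grip it, best with the tool along the probe's axis and the fingers closing along the socket's y.
- socket: Slanted housing of the fixed dock, grey, 51 mm (x) by 132 mm (y), from 6 mm below to 109 mm above its origin along z. Origin: where the probe's foot stands, 35 mm above the table. z: the dock's axis, leaning 27 degrees from vertical, its top away from the robot (towards the dock's own -x). y: horizontal, the rocking direction. The probe has 1.5 mm play each way in x; its foot 2 mm each way in y.
- dock: Fixed steel base plate of the dock, on the table: 190 mm (x, from -110 to 80 mm) by 200 mm (y), 12 mm high. Origin on the table straight below the socket's origin, z up; the socket leans towards this body's -x.
- rail (a point): Middle of the dock's guard rail, a black bar of 14 mm diameter along the dock's y, 250 mm above the table, carried by 12 mm square posts at 93 mm to either side of this point. About 64 mm from the probe's axis: it is in the way of a vertical gripper but not of one that leans with the probe.
- cheek_left (a joint): How far the orange cheek on the socket's +y side is pushed out, in m: starts 0 to 0.002, stop at 0.008. Slides stiffly (14 N) along y and stays where left. At 0 its lip, 96.5 to 103.5 mm up the axis, is 11 mm from the axis, in the probe's groove; its face, 73 to 93 mm up, is 16.5 mm from it. The probe comes out only with both cheeks pushed out 5.5 mm or more.
- cheek_right (a joint): The same for the cheek on the socket's -y side; it grows as the cheek is pushed towards -y. Covers hide the cheeks beyond 30 mm from the axis. Tilting the probe about 0.12 rad about its foot, towards +y for the left cheek and -y for the right one, pushes that cheek to its stop.
- trough: Leaning V trough of the fixed white cradle. Origin: where the probe's foot belongs on the black ledge (54 by 56 mm), 42 mm above the table. z: the trough's axis, leaning 27 degrees, top away from the robot (its own -x side). The V is on the -x side and open to its own +x; its two faces are 16 mm from the axis, at 45 degrees to x, from the ledge to 111 mm up, out to 29 mm in y.
- cradle: White base plate of the cradle, fixed on the table: 190 mm (x, from -115 to 75 mm) by 130 mm (y), 12 mm high. Origin on the table straight below the trough's origin, z up; the trough leans towards this body's -x.
- jar: Bystander: clear plastic jar with white lid, 68 mm diameter, 125 mm high, loose; origin at the centre of its underside.
- bottle: Bystander: white bottle, 72 mm diameter, 170 mm high, loose; origin at the centre of its underside.
- tube_rack: Bystander: white rack with blue-capped sample tubes, 70 (x) by 170 (y) mm, 108 mm high, loose, on the far side of the cradle; origin at the centre of its underside.
- filter_case: Bystander: flat clear case with blue lid, 77 (x) by 122 (y) mm, 35 mm high, loose, on the far side of the dock; origin at the centre of its underside.

How it is judged:
By the outcome, as a careful person would: the job done as asked, in the order asked, and still so for the second after the job is handed in, with the robot touching nothing.
It also fails if it takes over 64 s, if anything falls off the work surface, if the arm or the gripper's body presses on something with over 40 N, if the wrist force passes 120 N, or if a joint passes its speed limit or range.

## Working session

There is one attempt and no reset: what is moved stays moved. The work goes in short steps, Python scripts to look and compute and a tool call to move; the robot and the scene stay as the last step left them, time stands still between calls to the robot, and variables do not carry over. Pictures are saved under pics/ and viewed, at most 10 in all, crops included, and the job is handed in when it is done.

```bash
ls; mkdir -p pics
```

Run:
```python
from plant import r, optics, job, probe_bus
import cv2,numpy as np
for n in("scene","top"):
    im=optics.read_camera(n); cv2.imwrite(f"pics/{n}0.png",im[:,:,::-1]); p=optics.camera_params(n)
    print(n,p["K"],p["k1"],np.round(p["world_to_cam"],4))
s=probe_bus.read_state();print(s["tcp_pos"],s["ee_rot"],s["clock"])
```

```text
pics
plant.py
scene [[429.28211418   0.         324.80950554]
 [  0.         429.28211418 200.0710607 ]
 [  0.           0.           1.        ]] -0.10177820649505566 [[ 0.0369  0.9993 -0.0022 -0.0082]
 [ 0.8594 -0.0329 -0.5102 -0.4193]
 [-0.5099  0.0169 -0.8601  1.421 ]
 [ 0.      0.      0.      1.    ]]
top [[493.82656561   0.         319.05330992]
 [  0.         493.82656561 200.30147313]
 [  0.           0.           1.        ]] 0.033558347017575485 [[ 1.9800e-02 -9.9980e-01 -6.0000e-04 -9.5000e-03]
 [-9.9590e-01 -1.9700e-02 -8.8300e-02  6.0070e-01]
 [ 8.8300e-02  2.3000e-03 -9.9610e-01  1.1752e+00]
 [ 0.0000e+00  0.0000e+00  0.0000e+00  1.0000e+00]]
[0.18177244 0.62358051 0.25228239] [ 1.41404264e-01  9.89951550e-01 -8.35978134e-04 -2.53905185e-04] 0.1
```

View pics/scene0.png

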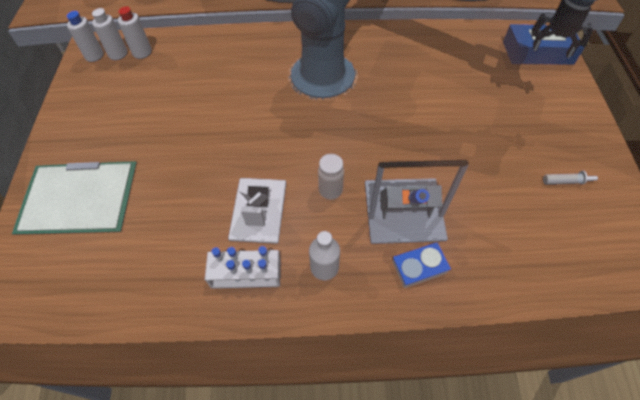

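View pics/top0.png

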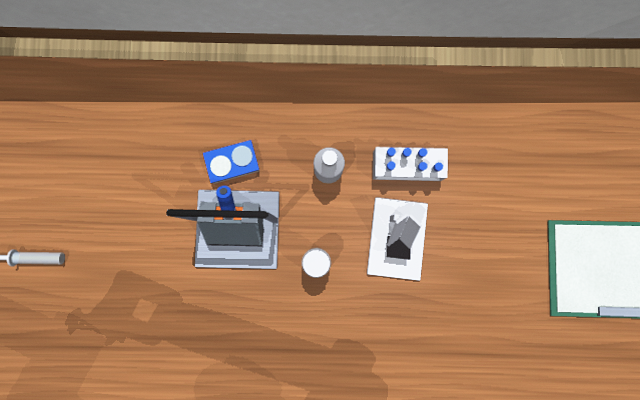

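The scene view shows the cradle at about (258,210), the dock at (407,210) and the probe's blue end at (422,197). The top view shows the dock at about (237,230) with the blue end at (225,192), and the cradle at (398,238). I'll enlarge both so I can pick the plate corners.

Run:
```python
import cv2,numpy as np
t=cv2.imread("pics/top0.png");s=cv2.imread("pics/scene0.png")
def g(im,x0,y0,w,h,f):
    c=cv2.resize(im[y0:y0+h,x0:x0+w],None,fx=f,fy=f,interpolation=cv2.INTER_CUBIC)
    for i in range(0,w,10):
        cv2.putText(c,str(x0+i),(i*f,8),0,.3,(0,255,0));cv2.line(c,(i*f,10),(i*f,14),(0,255,0))
    for i in range(0,h,10): cv2.putText(c,str(y0+i),(0,i*f+4),0,.3,(0,255,0))
    return c
a=g(t,160,175,130,100,6); b=g(t,360,190,80,100,6)
cv2.imwrite("pics/a.png",a)
cv2.imwrite("pics/b.png",np.vstack([np.hstack([g(t,360,190,75,95,5),g(s,225,170,75,95,5)])]))
```

```text
(no output)
```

View pics/a.png

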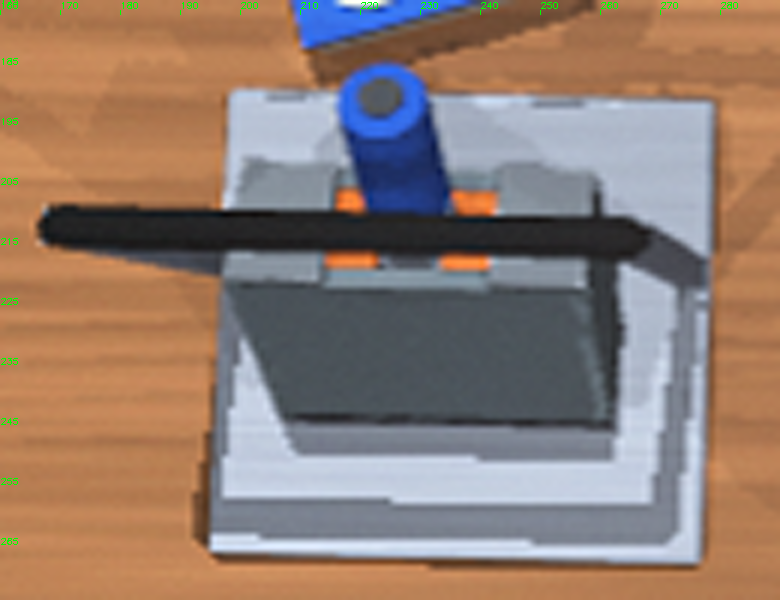

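View pics/b.png

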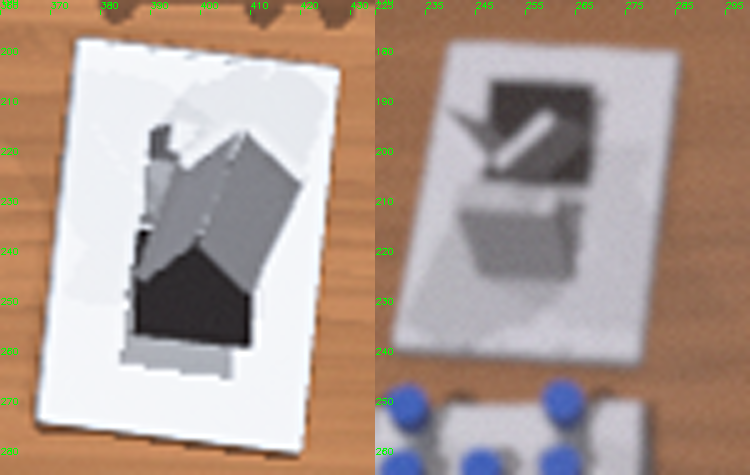

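Crop a shows the dock plate's corners, the rail's ends and the probe's end at (223,191). Crop b shows the cradle plate's corners in both views. Next I'll cast these onto their planes.

Create h.py:
```python
from plant import r, optics, job, probe_bus
import cv2,numpy as np
from scipy.spatial.transform import Rotation as R
def ray(n,uv):
    p=optics.camera_params(n);K=p["K"];W=np.array(p["world_to_cam"])
    d=cv2.undistortPoints(np.array([[uv]],float),np.array(K),np.array([p["k1"],0,0,0,0.]))[0,0]
    return -W[:3,:3].T@W[:3,3], W[:3,:3].T@np.r_[d,1]
def cast(n,uv,z):
    o,d=ray(n,uv);return o+d*(z-o[2])/d[2]
def proj(n,P):
    p=optics.camera_params(n);W=np.array(p["world_to_cam"])
    return cv2.projectPoints(np.array([P],float),cv2.Rodrigues(W[:3,:3])[0],W[:3,3],np.array(p["K"]),np.array([p["k1"],0,0,0,0.]))[0][0,0]
def zc(pts,f,x0,y0): return [((x+.5)/f-.5+x0,(y+.5)/f-.5+y0) for x,y in pts]
```

Run:
```python
from h import *
def rect(n,pts,xfar,xnear):
    P=np.array([cast(n,p,.012) for p in pts]) # far+y, far-y, near-y, near+y  (world)
    print(n,np.round(P[:,:2],4).tolist(),np.round(np.linalg.norm(P-np.roll(P,-1,0),axis=1),4))
    c=P.mean(0); ex=((P[2]+P[3])-(P[0]+P[1]));ex/=np.linalg.norm(ex)
    ey=((P[1]+P[2])-(P[0]+P[3]));ey/=np.linalg.norm(ey)
    ax=np.arctan2(ex[1],ex[0]);ay=np.arctan2(ey[1],ey[0])-np.pi/2
    print(np.degrees(ax)%360,np.degrees(ay)%360)
    a=np.radians((np.degrees(ax)%360+np.degrees(ay)%360)/2)
    o=c-np.r_[np.cos(a),np.sin(a),0]*(xfar+xnear)/2; print("origin",o[:2],"yaw",a)
    return o,a
d=rect("top",zc([(230,88),(715,100),(702,564),(210,550)],6,160,175),-.110,.080)
c1=rect("top",zc([(77,38),(340,68),(300,454),(37,424)],5,360,190),-.115,.075)
c2=rect("scene",zc([(18,348),(265,364),(305,50),(75,40)],5,225,170)[::1] and [zc([q],5,225,170)[0] for q in [(265,364),(18,348),(75,40),(305,50)]],-.115,.075)
a=d[1];ex=np.r_[np.cos(a),np.sin(a),0];o=d[0]*[1,1,0]+[0,0,.035]
ax=-ex*np.sin(np.radians(27))+[0,0,np.cos(np.radians(27))]
print("tip pred",o+.185*ax,"seen",cast("top",zc([(382,100)],6,160,175)[0],(o+.185*ax)[2]))
print("sock axis",ax,"rail",[cast("top",q,.25) for q in zc([(50,225),(640,238)],6,160,175)], "sock top-center pred", o+.109*ax)
# blue end in scene
s=cv2.imread("pics/scene0.png");hsv=cv2.cvtColor(s[185:215,395:440],cv2.COLOR_BGR2HSV);m=cv2.inRange(hsv,(105,120,40),(125,255,255));v,u=np.nonzero(m);print(u.mean()+395,v.mean()+185,len(u),u.min()+395,u.max()+395,v.min()+185,v.max()+185)
for h in(.108,.145,.185):print(h,proj("scene",o+h*ax),proj("top",o+h*ax))
```

```text
top [[0.6235, 0.3013], [0.6225, 0.1023], [0.4334, 0.1024], [0.4354, 0.3014]] [0.1991 0.1891 0.1991 0.1881]
179.97044059247239 179.57449426872466
origin [0.51368705 0.20192225] yaw 3.1376214610982145
top [[0.6125, -0.1352], [0.6002, -0.2644], [0.4121, -0.245], [0.4238, -0.1175]] [0.1298 0.1891 0.128  0.1895]
174.37229155262548 174.67180774408635
origin [ 0.49221743 -0.18862724] yaw 3.0459843836928227
scene [[0.6156, -0.1352], [0.6022, -0.263], [0.4124, -0.2456], [0.4243, -0.1165]] [0.1285 0.1906 0.1296 0.1923]
174.59094548277085 174.3698774368687
origin [ 0.49372424 -0.18818332] yaw 3.045257660208301
tip pred [0.59767463 0.20158872 0.19983621] seen [0.60038932 0.20183586 0.19983621]
sock axis [ 0.45398692 -0.00180288  0.89100652] rail [array([0.5517936 , 0.29901753, 0.25      ]), array([0.55127011, 0.10553829, 0.25      ])] sock top-center pred [0.56317162 0.20172574 0.13211971]
421.2025316455696 195.65822784810126 79 416 428 190 202
0.108 [414.02036542 196.22077772] [228.68150328 211.4710165 ]
0.145 [417.52908658 195.04823046] [226.18916731 202.66897403]
0.185 [421.62461091 193.6790625 ] [223.3209584  192.54884637]
```

Add to h.py:
```python
A=np.radians(27)
# frames: origin, yaw of dock/cradle x
F=dict(dock=(np.r_[.5145,.202,.035],3.1376),crad=(np.r_[.4930,-.1884,.042],3.0455))
def frame(f):
    o,a=F[f];return o,R.from_euler('z',a).as_matrix()@R.from_euler('y',-A).as_matrix()  # columns x,y,z(axis)
def target(f,h,off=(0,0,0),tilt=0,ten=0):
    """TCP pose so grasp point (3mm ahead) is h up the axis; tilt towards +y about the foot; off in frame axes"""
    o,M=frame(f);M2=M@R.from_rotvec([-tilt,ten,0]).as_matrix()
    z=-M2[:,2];y=-M2[:,1];T=np.c_[np.cross(y,z),y,z]
    return o+M@np.array(off,float)+M2[:,2]*(h+.003),T
def rows(p,T,s=None):
    s=s or probe_bus.read_state();C=R.from_quat(s["ee_rot"]).as_matrix()
    d=C.T@(p-s["tcp_pos"]);w=R.from_matrix(C.T@T).as_rotvec()
    print("row",np.round(np.r_[d,w],4).tolist(),"dist",round(np.linalg.norm(d),3),"ang",round(np.linalg.norm(w),3))
def st():
    s=probe_bus.read_state();print(round(s["clock"],2),s["tcp_pos"].round(4),"F",np.round(s["contact_force"],1),"M",np.round(s["moment"],2),"gap",s["finger_gap"],s["finger_force"],"q",np.round(s["qpos"],2))
```

Run:
```python
from h import *
p,T=target("dock",.285);print(p);rows(np.r_[.42,.50,.36],T);rows(p,T)
```

```text
[0.64524822 0.20147796 0.29160988]
row [-0.2633, -0.0521, -0.1077, 0.0643, 0.4676, -0.2749] dist 0.289 ang 0.546
row [-0.5631, -0.2755, -0.039, 0.0643, 0.4676, -0.2749] dist 0.628 ang 0.546
```

The rows are not in the units I measure in: shifts go in shares of 0.6 m and turns go in shares of 2 rad. I convert before sending: -0.26 m is -0.4333, -0.205 m is -0.3417, 0.468 rad is 0.234.

Call:
move_tool --increments '{"sx":[-0.0833, -0.1667, -0.25, -0.3417, -0.4333], "sy":[-0.0167, -0.0333, -0.05, -0.0667, -0.0833], "sz":[-0.05, -0.1, -0.15, -0.1783, -0.1783], "rx":[0.01, 0.02, 0.025, 0.03, 0.032], "ry":[0.045, 0.09, 0.14, 0.19, 0.234], "rz":[-0.025, -0.05, -0.08, -0.11, -0.1375]}' --aperture 0.085 --grip_force 60

```text
clock: 0.72
tcp_pos: [0.4195, 0.5024, 0.3623]
ee_rot: [0.001, 0.972, 0.003, -0.233]
contact_force: [0.5, 0.6, -0.6]
finger_gap: 0.0846
finger_force: 0.0
```

Run:
```python
from h import *
st();rows(*target("dock",.285))
```

```text
0.72 [0.4195 0.5024 0.3623] F [ 0.5  0.6 -0.6] M [ 0.05 -0.29 -0.02] gap 0.08464953136112367 0.0 q [ 0.61  0.37  1.25  0.28  1.9  -0.92]
row [-0.2332, -0.3008, -0.0411, 0.004, 0.0004, 0.0037] dist 0.383 ang 0.005
```

Scaled: -0.21 m is -0.35, -0.17 m is -0.2833.

Call:
move_tool --increments '{"sx":[-0.0783, -0.15, -0.2167, -0.2833, -0.35], "sy":[-0.05, -0.125, -0.2, -0.275, -0.35], "sz":[-0.0417, -0.0667, -0.0667, -0.0683, -0.0683], "rx":[0, 0, 0, 0, 0], "ry":[0, 0, 0, 0, 0], "rz":[0, 0, 0, 0, 0]}'

```text
clock: 1.35
tcp_pos: [0.6234, 0.2909, 0.3]
ee_rot: [0.002, 0.972, 0.001, -0.234]
contact_force: [0.0, 0.4, 0.3]
finger_gap: 0.0849
finger_force: 0.0
```

Call:
move_tool --increments '{"sx":[-0.0383, -0.0383, -0.0383], "sy":[-0.0667, -0.1517, -0.1517], "sz":[0, 0, 0], "rx":[0.002, 0.002, 0.002], "ry":[0, 0, 0], "rz":[0.002, 0.002, 0.002]}'

```text
clock: 1.72
tcp_pos: [0.643, 0.1981, 0.2896]
ee_rot: [0.006, 0.972, -0.001, -0.234]
contact_force: [0.7, -0.0, 0.2]
finger_gap: 0.0847
finger_force: 0.0
```

Run:
```python
from h import *
st();rows(*target("dock",.158))
cv2.imwrite("pics/s1.png",np.vstack([cv2.resize(optics.read_camera(n)[a:a+130,b:b+200,::-1],None,fx=2.3,fy=2.3,interpolation=cv2.INTER_CUBIC) for n,a,b in(("scene",120,340),("top",140,130))]))
```

```text
1.73 [0.643  0.1981 0.2896] F [ 0.7 -0.   0.2] M [ 0.03 -0.21  0.01] gap 0.08474029273180725 0.0 q [ 0.11  0.53  1.18  0.06  1.91 -1.44]
row [-0.0012, 0.0035, 0.1242, -0.0008, -0.0014, -0.0078] dist 0.124 ang 0.008
```

View pics/s1.png

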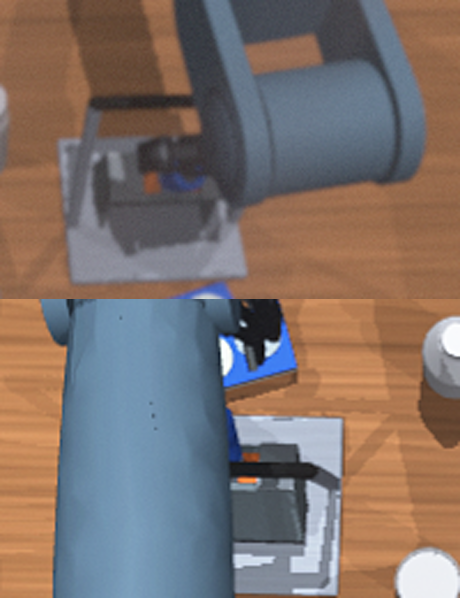

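The arm hides most of the dock in both views. One finger shows beside the blue grip, clear of the rail, so I'll go down along the axis in two stages.

Scaled: 0.085 m is 0.1417, 0.06 m is 0.1, -0.008 rad is -0.004.

Call:
move_tool --increments '{"sx":[-0.0017, -0.0017, -0.0017], "sy":[0.0058, 0.0058, 0.0058], "sz":[0.05, 0.1, 0.1417], "rx":[0, 0, 0], "ry":[0, 0, 0], "rz":[-0.004, -0.004, -0.004]}'

```text
clock: 2.2
tcp_pos: [0.6038, 0.2066, 0.2131]
ee_rot: [-0.002, 0.972, -0.0, -0.234]
contact_force: [0.4, 0.2, -0.5]
finger_gap: 0.0851
finger_force: 0.0
```

Call:
move_tool --increments '{"sx":[0, 0, 0], "sy":[0, 0, 0], "sz":[0.0333, 0.065, 0.065], "rx":[0, 0, 0], "ry":[0, 0, 0], "rz":[0, 0, 0]}'

```text
clock: 2.58
tcp_pos: [0.5861, 0.2052, 0.1782]
ee_rot: [-0.001, 0.972, -0.0, -0.235]
contact_force: [-0.9, -0.1, 0.0]
finger_gap: 0.0848
finger_force: 0.0
```

Run:
```python
from h import *
st();rows(*target("dock",.158))
```

```text
2.58 [0.5861 0.2052 0.1782] F [-0.9 -0.1  0. ] M [ 0.04 -0.23 -0.02] gap 0.08483031074811966 0.0 q [ 0.13  0.5   1.42  0.06  1.69 -1.45]
row [-0.0012, -0.0035, -0.001, -0.0029, -0.0025, 0.0052] dist 0.004 ang 0.006
```

Scaled: -0.0035 m is -0.0058, -0.001 m is -0.0017, 0.005 rad is 0.0025.

Call:
move_tool --increments '{"sx":[-0.0017, -0.0017], "sy":[-0.0058, -0.0058], "sz":[-0.0017, -0.0017], "rx":[-0.0015, -0.0015], "ry":[-0.001, -0.001], "rz":[0.0025, 0.0025]}'

```text
clock: 2.82
tcp_pos: [0.5897, 0.201, 0.1812]
ee_rot: [0.002, 0.973, 0.001, -0.231]
contact_force: [0.2, -0.2, 0.9]
finger_gap: 0.0849
finger_force: 0.0
```

Call:
move_tool --increments '{"sx":[0, 0, 0, 0, 0], "sy":[0, 0, 0, 0, 0], "sz":[0, 0, 0, 0, 0], "rx":[0, 0, 0, 0, 0], "ry":[0, 0, 0, 0, 0], "rz":[0, 0, 0, 0, 0]}' --aperture 0.02 --grip_force 70

```text
clock: 3.45
tcp_pos: [0.5888, 0.2015, 0.1803]
ee_rot: [0.002, 0.973, 0.001, -0.232]
contact_force: [0.2, 0.4, 1.7]
finger_gap: 0.0306
finger_force: 69.0
```

Run:
```python
from h import *
st();rows(*target("dock",.158))
```

```text
3.45 [0.5888 0.2015 0.1803] F [0.2 0.4 1.7] M [ 0.05 -0.19 -0.03] gap 0.030578887750840188 69.03684139251709 q [ 0.13  0.5   1.42  0.06  1.69 -1.45]
row [0.0002, 0.0002, 0.0022, 0.0008, 0.0029, -0.0001] dist 0.002 ang 0.003
```

Run:
```python
from h import *
s=probe_bus.read_state();o,M=frame("dock");h=(s["tcp_pos"]-o)@M[:,2]-.003;print("h",h)
for t in(.06,.12,-.12):rows(*target("dock",h,tilt=t))
```

```text
h 0.16019745000684713
row [0.0002, -0.0096, 0.0003, -0.0592, 0.0029, 0.0] dist 0.01 ang 0.059
row [0.0002, -0.0193, 0.0012, -0.1192, 0.0029, 0.0001] dist 0.019 ang 0.119
row [0.0002, 0.0198, 0.0012, 0.1208, 0.0029, -0.0002] dist 0.02 ang 0.121
```

Scaled: -0.0145 m is -0.0242, -0.0097 m is -0.0162, -0.09 rad is -0.045.

Call:
move_tool --increments '{"sx":[0, 0, 0, 0], "sy":[-0.008, -0.0162, -0.0242, -0.0242], "sz":[0, 0, 0.0012, 0.0012], "rx":[-0.015, -0.03, -0.045, -0.045], "ry":[0, 0, 0, 0], "rz":[0, 0, 0, 0]}'

```text
clock: 3.95
tcp_pos: [0.5889, 0.1887, 0.1807]
ee_rot: [0.013, 0.972, 0.049, -0.231]
contact_force: [1.7, 8.7, 4.1]
finger_gap: 0.0306
finger_force: 69.6
```

Call:
move_tool --increments '{"sx":[0, 0, 0], "sy":[-0.0042, -0.0083, -0.0083], "sz":[0.0005, 0.001, 0.001], "rx":[-0.0075, -0.015, -0.015], "ry":[0, 0, 0], "rz":[0, 0, 0]}'

```text
clock: 4.32
tcp_pos: [0.5887, 0.1846, 0.1805]
ee_rot: [0.016, 0.971, 0.063, -0.23]
contact_force: [3.0, 12.3, 5.1]
finger_gap: 0.0305
finger_force: 69.9
```

Run:
```python
from h import *
st();s=probe_bus.read_state();o,M=frame("dock");h=(s["tcp_pos"]-o)@M
C=R.from_quat(s["ee_rot"]).as_matrix();print(h,"tilt",np.arcsin(-C[:,2]@M[:,1]));rows(*target("dock",.16))
```

```text
4.33 [0.5887 0.1846 0.1805] F [ 3.  12.3  5.1] M [ 1.63 -0.11 -0.82] gap 0.030488002694276185 69.85146045684814 q [ 0.06  0.47  1.46  0.16  1.67 -1.5 ]
[-1.13986846e-04  1.70797718e-02  1.63303465e-01] tilt 0.12902187559990957
row [0.0001, 0.0169, 0.0025, 0.129, 0.0057, 0.0026] dist 0.017 ang 0.129
```

Scaled: -0.004 m is -0.0067, -0.002 m is -0.0033, -0.015 rad is -0.0075.

Call:
move_tool --increments '{"sx":[0, 0, 0], "sy":[-0.0033, -0.0067, -0.0067], "sz":[0, 0, 0], "rx":[-0.004, -0.0075, -0.0075], "ry":[0, 0, 0], "rz":[0, 0, 0]}'

```text
clock: 4.7
tcp_pos: [0.5885, 0.1831, 0.1804]
ee_rot: [0.016, 0.971, 0.072, -0.229]
contact_force: [3.6, 21.6, 6.4]
finger_gap: 0.0303
finger_force: 70.1
```

Run:
```python
from h import *
st();s=probe_bus.read_state();o,M=frame("dock");h=(s["tcp_pos"]-o)@M
C=R.from_quat(s["ee_rot"]).as_matrix();print(h,"tilt",np.arcsin(-C[:,2]@M[:,1]));rows(*target("dock",.16));rows(*target("dock",.16,tilt=-.13))
```

```text
4.7 [0.5885 0.1831 0.1804] F [ 3.6 21.6  6.4] M [ 2.25 -0.28 -1.13] gap 0.030295372896518874 70.09823441505432 q [ 0.05  0.47  1.46  0.17  1.67 -1.51]
[3.81013118e-05 1.85721453e-02 1.63177663e-01] tilt 0.1467621364460092
row [-0.0001, 0.0183, 0.0029, 0.1467, 0.0069, 0.0056] dist 0.019 ang 0.147
row [-0.0002, 0.039, 0.0073, 0.2767, 0.0073, 0.0051] dist 0.04 ang 0.277
```

Scaled: 0.036 m is 0.06, 0.031 m is 0.0517, 0.24 rad is 0.12.

Call:
move_tool --increments '{"sx":[0, 0, 0, 0, 0], "sy":[0.0167, 0.0333, 0.0433, 0.0517, 0.06], "sz":[0.0025, 0.005, 0.0058, 0.0075, 0.0092], "rx":[0.035, 0.07, 0.0875, 0.105, 0.12], "ry":[0, 0, 0.0015, 0.0025, 0.0035], "rz":[0, 0, 0, 0.001, 0.0025]}'

```text
clock: 5.32
tcp_pos: [0.5889, 0.2138, 0.1798]
ee_rot: [-0.007, 0.971, -0.05, -0.234]
contact_force: [2.7, -4.1, 7.7]
finger_gap: 0.0307
finger_force: 71.4
```

Call:
move_tool --increments '{"sx":[0, 0, 0], "sy":[0.0058, 0.0117, 0.0117], "sz":[0.0008, 0.0017, 0.0017], "rx":[0.01, 0.0175, 0.0175], "ry":[0, 0, 0], "rz":[0, 0, 0]}'

```text
clock: 5.7
tcp_pos: [0.5888, 0.2196, 0.1791]
ee_rot: [-0.011, 0.97, -0.068, -0.233]
contact_force: [4.3, -5.7, 10.4]
finger_gap: 0.0303
finger_force: 71.4
```

Run:
```python
from h import *
st();s=probe_bus.read_state();o,M=frame("dock");h=(s["tcp_pos"]-o)@M
C=R.from_quat(s["ee_rot"]).as_matrix();print(h,"tilt",np.arcsin(-C[:,2]@M[:,1]));rows(*target("dock",.16));rows(*target("dock",.16,tilt=-.13))
```

```text
5.7 [0.5888 0.2196 0.1791] F [ 4.3 -5.7 10.4] M [-0.34  0.08  0.1 ] gap 0.03030447713517031 71.39899849891663 q [ 0.19  0.54  1.37 -0.05  1.72 -1.39]
[-0.00072254 -0.01789921  0.16211022] tilt -0.13946752601332524
row [0.0006, -0.0179, 0.0016, -0.1395, -0.0005, -0.0069] dist 0.018 ang 0.14
row [0.0007, 0.0033, 0.0, -0.0095, -0.0009, -0.0069] dist 0.003 ang 0.012
```

Scaled: 0.004 m is 0.0067, 0.002 m is 0.0033, 0.01 rad is 0.005.

Call:
move_tool --increments '{"sx":[0, 0, 0], "sy":[0.0033, 0.0067, 0.0067], "sz":[0, 0, 0], "rx":[0.0025, 0.005, 0.005], "ry":[0, 0, 0], "rz":[0, 0, 0]}'

```text
clock: 6.08
tcp_pos: [0.5888, 0.2208, 0.1789]
ee_rot: [-0.011, 0.969, -0.075, -0.234]
contact_force: [2.2, -17.6, 12.8]
finger_gap: 0.0306
finger_force: 72.5
```

Run:
```python
from h import *
st();s=probe_bus.read_state();o,M=frame("dock");h=(s["tcp_pos"]-o)@M
C=R.from_quat(s["ee_rot"]).as_matrix();print(h,"tilt",np.arcsin(-C[:,2]@M[:,1]));rows(*target("dock",.16))
```

```text
6.08 [0.5888 0.2208 0.1789] F [  2.2 -17.6  12.8] M [-1.24  0.38  0.54] gap 0.030607176895984044 72.51035571098328 q [ 0.2   0.54  1.37 -0.06  1.73 -1.39]
[-0.00080917 -0.01907188  0.1619586 ] tilt -0.1529279100041059
row [0.0006, -0.019, 0.0019, -0.1529, -0.0019, -0.0102] dist 0.019 ang 0.153
```

Scaled: 0.003 m is 0.005, 0.002 m is 0.0033.

Call:
move_tool --increments '{"sx":[0, 0, 0], "sy":[0.0033, 0.005, 0.005], "sz":[0, 0, 0], "rx":[0, 0, 0], "ry":[0, 0, 0], "rz":[0, 0, 0]}'

```text
clock: 6.45
tcp_pos: [0.5888, 0.2213, 0.1788]
ee_rot: [-0.01, 0.969, -0.077, -0.234]
contact_force: [1.3, -25.4, 15.0]
finger_gap: 0.0304
finger_force: 73.0
```

Run:
```python
from h import *
st();s=probe_bus.read_state();o,M=frame("dock");print((s["tcp_pos"]-o)@M);rows(*target("dock",.16))
```

```text
6.45 [0.5888 0.2213 0.1788] F [  1.3 -25.4  15. ] M [-2.35  0.51  1.09] gap 0.030405481672581933 72.9776930809021 q [ 0.2   0.54  1.37 -0.06  1.73 -1.38]
[-0.00086459 -0.0196251   0.16185832]
row [0.0006, -0.0196, 0.0019, -0.1569, -0.003, -0.0129] dist 0.02 ang 0.157
```

Both cheeks are at their stops: the force climbs while the probe no longer moves. Now I'll straighten the probe and draw it out.

Scaled: -0.0235 m is -0.0392, -0.018 m is -0.03, -0.001 rad is -0.0005.

Call:
move_tool --increments '{"sx":[0, 0, 0, 0.0008, 0.0008], "sy":[-0.01, -0.02, -0.03, -0.0392, -0.0392], "sz":[0, 0, 0, 0, 0], "rx":[-0.02, -0.04, -0.06, -0.079, -0.079], "ry":[0, -0.0005, -0.001, -0.0015, -0.0015], "rz":[-0.0015, -0.003, -0.005, -0.0065, -0.0065]}'

```text
clock: 7.08
tcp_pos: [0.5889, 0.2021, 0.1802]
ee_rot: [0.0, 0.972, 0.005, -0.233]
contact_force: [3.6, -4.2, 5.9]
finger_gap: 0.0306
finger_force: 70.9
```

Run:
```python
from h import *
st();s=probe_bus.read_state();o,M=frame("dock");print((s["tcp_pos"]-o)@M);rows(*target("dock",.17));rows(*target("dock",.29))
```

```text
7.08 [0.5889 0.2021 0.1802] F [ 3.6 -4.2  5.9] M [-1.32 -0.25  0.68] gap 0.03060871302319191 70.87084293365479 q [ 0.12  0.5   1.42  0.07  1.69 -1.45]
[-0.00034559 -0.00035     0.16312816]
row [0.0003, -0.0003, -0.0099, 0.0072, 0.001, 0.0051] dist 0.01 ang 0.009
row [0.0002, 0.0006, -0.1299, 0.0072, 0.001, 0.0051] dist 0.13 ang 0.009
```

Scaled: -0.018 m is -0.03, -0.01 m is -0.0167, 0.007 rad is 0.0035.

Call:
move_tool --increments '{"sx":[0, 0, 0, 0], "sy":[0, 0, 0, 0], "sz":[-0.0083, -0.0167, -0.03, -0.03], "rx":[0.0025, 0.0035, 0.0035, 0.0035], "ry":[0.0005, 0.0005, 0.0005, 0.0005], "rz":[0.0025, 0.0025, 0.0025, 0.0025]}'

```text
clock: 7.58
tcp_pos: [0.596, 0.205, 0.1952]
ee_rot: [0.001, 0.972, 0.002, -0.235]
contact_force: [0.8, -0.7, -2.8]
finger_gap: 0.0306
finger_force: 69.8
```

Run:
```python
from h import *
st();s=probe_bus.read_state();o,M=frame("dock");print((s["tcp_pos"]-o)@M)
```

```text
7.58 [0.596  0.205  0.1952] F [ 0.8 -0.7 -2.8] M [-0.22 -0.56  0.11] gap 0.030646877474121422 69.81419920921326 q [ 0.13  0.5   1.38  0.06  1.72 -1.45]
[ 1.23528089e-04 -3.31480510e-03  1.79717925e-01]
```

The probe is free: the tool now carries about 3 N of weight. Next I'll recentre it and pull it all the way out along its lean.

Scaled: -0.11 m is -0.1833, -0.085 m is -0.1417.

Call:
move_tool --increments '{"sx":[0, 0, 0, 0, 0], "sy":[-0.0033, -0.005, -0.005, -0.005, -0.005], "sz":[-0.025, -0.0583, -0.1, -0.1417, -0.1833], "rx":[0, 0, 0, 0, 0], "ry":[0, 0, 0, 0, 0], "rz":[0, 0, 0, 0, 0]}'

```text
clock: 8.2
tcp_pos: [0.6463, 0.2016, 0.2941]
ee_rot: [0.0, 0.972, 0.002, -0.235]
contact_force: [0.4, 0.0, -3.3]
finger_gap: 0.0305
finger_force: 69.9
```

Run:
```python
from h import *
st();s=probe_bus.read_state();o,M=frame("dock");print((s["tcp_pos"]-o)@M);rows(*target("dock",.36))
```

```text
8.2 [0.6463 0.2016 0.2941] F [ 0.4  0.  -3.3] M [-0.03 -0.56 -0.04] gap 0.030504103824319652 69.9189841747284 q [ 0.12  0.53  1.16  0.06  1.92 -1.45]
[ 2.03859976e-04 -1.23170899e-04  2.90682982e-01]
row [0.0, 0.0001, -0.0723, 0.0025, -0.0031, 0.0037] dist 0.072 ang 0.005
```

Scaled: -0.072 m is -0.12, -0.05 m is -0.0833, -0.003 rad is -0.0015.

Call:
move_tool --increments '{"sx":[0, 0, 0, 0], "sy":[0, 0, 0, 0], "sz":[-0.0417, -0.0833, -0.12, -0.12], "rx":[0, 0, 0.001, 0.001], "ry":[0, 0, -0.0015, -0.0015], "rz":[0, 0, 0.0015, 0.0015]}'

```text
clock: 8.7
tcp_pos: [0.6796, 0.2013, 0.3591]
ee_rot: [0.002, 0.973, 0.001, -0.232]
contact_force: [1.0, 0.4, -3.1]
finger_gap: 0.0307
finger_force: 70.1
```

Run:
```python
from h import *
st();rows(*target("crad",.16+.195,off=(.012,0,0)));p,T=target("crad",.16+.195,off=(.012,0,0));print(p,cast("top",(329,160),.17),cast("top",(316,262),.125))
```

```text
8.7 [0.6796 0.2013 0.3591] F [ 1.   0.4 -3.1] M [-0.   -0.52 -0.01] gap 0.030747111886193466 70.12083292007446 q [ 0.11  0.58  0.97  0.06  2.05 -1.44]
row [0.0338, -0.4044, 0.0084, -0.0409, 0.0038, 0.0828] dist 0.406 ang 0.092
[ 0.64413605 -0.20296793  0.36642822] [ 0.67574113 -0.01765563  0.17      ] [0.45517742 0.00620517 0.125     ]
```

Scaled: -0.22 m is -0.3667, -0.17 m is -0.2833, 0.04 rad is 0.02.

Call:
move_tool --increments '{"sx":[0.005, 0.01, 0.0167, 0.0233, 0.03], "sy":[-0.05, -0.1167, -0.2, -0.2833, -0.3667], "sz":[0, 0.0017, 0.0033, 0.005, 0.0067], "rx":[0, 0, -0.005, -0.0075, -0.01], "ry":[0, 0, 0, 0, 0.001], "rz":[0, 0, 0.01, 0.015, 0.02]}'

```text
clock: 9.32
tcp_pos: [0.6591, -0.0199, 0.3602]
ee_rot: [0.023, 0.972, 0.006, -0.235]
contact_force: [0.4, -0.3, -3.6]
finger_gap: 0.0308
finger_force: 69.9
```

Call:
move_tool --increments '{"sx":[0.0067, 0.0133, 0.0217, 0.0267, 0.0267], "sy":[-0.0833, -0.1667, -0.25, -0.3067, -0.3067], "sz":[0.0017, 0.0033, 0.0067, 0.0067, 0.0067], "rx":[-0.0025, -0.005, -0.0075, -0.01, -0.01], "ry":[0, 0.0005, 0.001, 0.001, 0.001], "rz":[0.005, 0.01, 0.0175, 0.0215, 0.0215]}'

```text
clock: 9.95
tcp_pos: [0.634, -0.204, 0.3638]
ee_rot: [0.048, 0.97, 0.011, -0.236]
contact_force: [0.6, 0.3, -3.7]
finger_gap: 0.0306
finger_force: 70.2
```

Run:
```python
from h import *
st();rows(*target("crad",.16+.195,off=(.012,0,0)));rows(*target("crad",.16+.03,off=(.012,0,0)))
```

```text
9.95 [ 0.634  -0.204   0.3638] F [ 0.6  0.3 -3.7] M [-0.02 -0.54 -0.04] gap 0.030649951846463505 70.16400218009949 q [-0.43  0.48  1.1  -0.17  2.   -1.93]
row [-0.0077, 0.002, -0.007, 0.0005, -0.0061, -0.0036] dist 0.011 ang 0.007
row [-0.0087, 0.0019, 0.158, 0.0005, -0.0061, -0.0036] dist 0.158 ang 0.007
```

Scaled: 0.158 m is 0.2633, 0.135 m is 0.225, -0.006 rad is -0.003.

Call:
move_tool --increments '{"sx":[-0.005, -0.01, -0.0145, -0.0145, -0.0145], "sy":[0.0017, 0.0033, 0.0033, 0.0033, 0.0033], "sz":[0.0417, 0.1, 0.1667, 0.225, 0.2633], "rx":[0, 0, 0, 0, 0], "ry":[-0.0015, -0.003, -0.003, -0.003, -0.003], "rz":[-0.001, -0.0015, -0.0015, -0.0015, -0.0015]}'

```text
clock: 10.58
tcp_pos: [0.5693, -0.192, 0.218]
ee_rot: [0.045, 0.971, 0.011, -0.234]
contact_force: [-0.3, 0.3, -3.7]
finger_gap: 0.0308
finger_force: 70.3
```

Call:
move_tool --increments '{"sx":[0, 0], "sy":[0, 0], "sz":[0, 0], "rx":[0, 0], "ry":[0, 0], "rz":[0, 0]}'

```text
clock: 10.82
tcp_pos: [0.5716, -0.1936, 0.2215]
ee_rot: [0.045, 0.972, 0.01, -0.232]
contact_force: [0.2, 0.7, -2.6]
finger_gap: 0.0306
finger_force: 70.2
```

Run:
```python
from h import *
st();rows(*target("crad",.16+.004,off=(.004,0,0)))
t=optics.read_camera("top")[180:300,340:450,::-1];s=optics.read_camera("scene")[130:250,200:330,::-1]
cv2.imwrite("pics/p1.png",np.hstack([cv2.resize(t,None,fx=3.3,fy=4),cv2.resize(s,None,fx=3.3,fy=4)]))
```

```text
10.82 [ 0.5716 -0.1936  0.2215] F [ 0.2  0.7 -2.6] M [-0.08 -0.51 -0.02] gap 0.030575744663261347 70.22758841514587 q [-0.45  0.42  1.44 -0.16  1.72 -1.92]
row [-0.0072, -0.0023, 0.0287, -0.0028, 0.0031, 0.0027] dist 0.03 ang 0.005
```

View pics/p1.png

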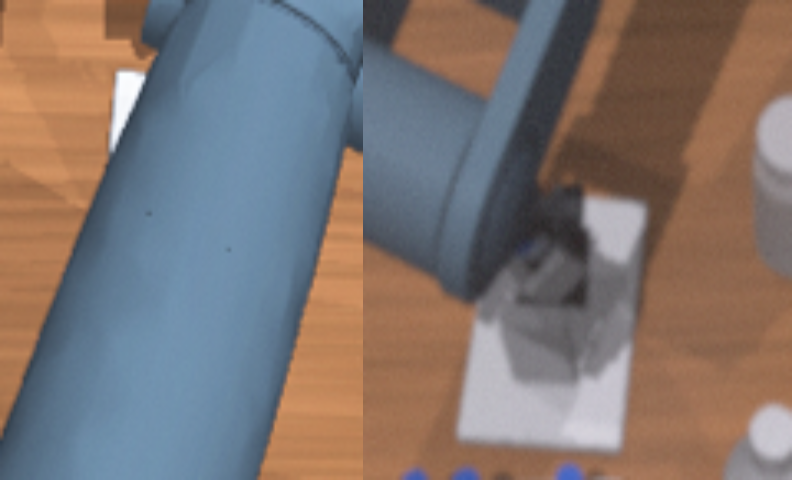

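The arm hides the top view. The scene view shows the gripper over the trough, with the blue grip at about (530,245) in the crop and the bottle and rack untouched. I'll finish the descent by force.

Scaled: 0.0285 m is 0.0475, -0.003 m is -0.005, 0.003 rad is 0.0015.

Call:
move_tool --increments '{"sx":[-0.005, -0.005, -0.005, -0.005], "sy":[-0.0033, -0.0033, -0.0033, -0.0033], "sz":[0.02, 0.0383, 0.0475, 0.0475], "rx":[-0.001, -0.001, -0.001, -0.001], "ry":[0.0015, 0.0015, 0.0015, 0.0015], "rz":[0.0015, 0.0015, 0.0015, 0.0015]}'

```text
clock: 11.42
tcp_pos: [0.5599, -0.1949, 0.1929]
ee_rot: [0.047, 0.971, 0.011, -0.235]
contact_force: [2.0, 0.1, -3.0]
finger_gap: 0.0305
finger_force: 70.2
```

Call:
move_tool --increments '{"sx":[-0.005, -0.01, -0.01], "sy":[0, 0, 0], "sz":[0, 0, 0], "rx":[0, 0, 0], "ry":[0, 0, 0], "rz":[0, 0, 0]}'

```text
clock: 11.8
tcp_pos: [0.5661, -0.1956, 0.1909]
ee_rot: [0.047, 0.971, 0.011, -0.234]
contact_force: [-0.3, 0.1, -3.1]
finger_gap: 0.0304
finger_force: 70.2
```

Run:
```python
from h import *
st();rows(*target("crad",.16))
```

```text
11.8 [ 0.5661 -0.1956  0.1909] F [-0.3  0.1 -3.1] M [-0.08 -0.52  0.01] gap 0.03044139608029335 70.22880792617798 q [-0.46  0.44  1.47 -0.16  1.67 -1.91]
row [-0.0022, 0.0002, 0.003, -0.0005, -0.0012, -0.0009] dist 0.004 ang 0.002
```

Still no contact, so I'll lower it in small steps until the ledge carries it and then ease it into the V.

Scaled: 0.003 m is 0.005, 0.0015 m is 0.0025.

Call:
move_tool --increments '{"sx":[0, 0, 0], "sy":[0, 0, 0], "sz":[0.0025, 0.005, 0.005], "rx":[0, 0, 0], "ry":[0, 0, 0], "rz":[0, 0, 0]}'

```text
clock: 12.18
tcp_pos: [0.5647, -0.1955, 0.1888]
ee_rot: [0.047, 0.971, 0.011, -0.233]
contact_force: [1.5, 0.6, -0.6]
finger_gap: 0.0308
finger_force: 70.6
```

Call:
move_tool --increments '{"sx":[0, 0, 0], "sy":[0, 0, 0], "sz":[0.0017, 0.0033, 0.0033], "rx":[0, 0, 0], "ry":[0, 0, 0], "rz":[0, 0, 0]}'

```text
clock: 12.55
tcp_pos: [0.5647, -0.1956, 0.1887]
ee_rot: [0.047, 0.971, 0.011, -0.232]
contact_force: [3.5, 1.0, 6.9]
finger_gap: 0.0304
finger_force: 71.4
```

Run:
```python
from h import *
st();rows(*target("crad",.16))
```

```text
12.55 [ 0.5647 -0.1956  0.1887] F [3.5 1.  6.9] M [ 0.34 -0.27 -0.16] gap 0.030425285701098967 71.37794494628906 q [-0.46  0.44  1.48 -0.16  1.66 -1.91]
row [-0.0023, 0.0003, 0.0004, -0.0009, 0.0019, -0.0014] dist 0.002 ang 0.003
```

Scaled: -0.002 m is -0.0033, -0.001 m is -0.0017.

Call:
move_tool --increments '{"sx":[-0.0017, -0.0033, -0.0033], "sy":[0, 0, 0], "sz":[-0.0017, -0.0017, -0.0017], "rx":[0, 0, 0], "ry":[0, 0, 0], "rz":[0, 0, 0]}'

```text
clock: 12.92
tcp_pos: [0.5658, -0.1958, 0.1881]
ee_rot: [0.047, 0.971, 0.011, -0.234]
contact_force: [-0.1, 0.3, 8.4]
finger_gap: 0.0307
finger_force: 71.3
```

Call:
move_tool --increments '{"sx":[-0.0017, -0.0033, -0.0033], "sy":[0, 0, 0], "sz":[0, 0, 0], "rx":[0, 0, 0], "ry":[0, 0, 0], "rz":[0, 0, 0]}'

```text
clock: 13.3
tcp_pos: [0.5664, -0.1961, 0.1878]
ee_rot: [0.047, 0.97, 0.011, -0.236]
contact_force: [-4.7, 0.6, 12.7]
finger_gap: 0.0304
finger_force: 71.5
```

Run:
```python
from h import *
st();rows(*target("crad",.16))
```

```text
13.3 [ 0.5664 -0.1961  0.1878] F [-4.7  0.6 12.7] M [ 0.51  1.53 -0.08] gap 0.030382956512647066 71.49146676063538 q [-0.46  0.45  1.47 -0.16  1.67 -1.91]
row [-0.0004, 0.0006, 0.0004, -0.0005, -0.0062, -0.0017] dist 0.001 ang 0.006
```

The probe is on the ledge and against the V. I'll open the gripper and check before backing away.

Scaled: -0.001 m is -0.0017.

Call:
move_tool --increments '{"sx":[0, 0], "sy":[0, 0], "sz":[-0.0017, -0.0017], "rx":[0, 0], "ry":[0, 0], "rz":[0, 0]}'

```text
clock: 13.55
tcp_pos: [0.5664, -0.196, 0.1878]
ee_rot: [0.047, 0.97, 0.011, -0.237]
contact_force: [-5.4, -0.1, 10.0]
finger_gap: 0.0306
finger_force: 71.4
```

Call:
move_tool --increments '{"sx":[0, 0, 0, 0], "sy":[0, 0, 0, 0], "sz":[-0.0017, -0.0017, -0.0017, -0.0017], "rx":[0, 0, 0, 0], "ry":[0, 0, 0, 0], "rz":[0, 0, 0, 0]}' --aperture 0.06 --grip_force 20

```text
clock: 14.05
tcp_pos: [0.5684, -0.1958, 0.187]
ee_rot: [0.047, 0.971, 0.011, -0.234]
contact_force: [-0.1, 0.1, -0.4]
finger_gap: 0.06
finger_force: 0.0
```

Run:
```python
from h import *
st()
```

```text
14.05 [ 0.5684 -0.1958  0.187 ] F [-0.1  0.1 -0.4] M [-0.05 -0.22 -0.02] gap 0.05995762126129066 0.0 q [-0.46  0.45  1.47 -0.16  1.67 -1.91]
```

Scaled: -0.15 m is -0.25, -0.105 m is -0.175.

Call:
move_tool --increments '{"sx":[0, 0, 0, 0, 0], "sy":[0, 0, 0, 0, 0], "sz":[-0.0167, -0.05, -0.1083, -0.175, -0.25], "rx":[0, 0, 0, 0, 0], "ry":[0, 0, 0, 0, 0], "rz":[0, 0, 0, 0, 0]}'

```text
clock: 14.68
tcp_pos: [0.6373, -0.2023, 0.3234]
ee_rot: [0.047, 0.971, 0.011, -0.233]
contact_force: [0.1, -1.0, 0.0]
finger_gap: 0.06
finger_force: 0.0
```

Call:
move_tool --increments '{"sx":[0.0167, 0.05, 0.1, 0.1667, 0.2333], "sy":[-0.05, -0.1333, -0.2167, -0.3, -0.3667], "sz":[-0.0333, -0.0333, -0.0333, -0.0333, -0.0333], "rx":[0, 0, 0, 0, 0], "ry":[0, 0, 0, 0, 0], "rz":[0, 0, 0, 0, 0]}'

```text
clock: 15.3
tcp_pos: [0.4991, -0.4117, 0.4046]
ee_rot: [0.047, 0.971, 0.01, -0.233]
contact_force: [0.0, -0.2, -0.6]
finger_gap: 0.06
finger_force: 0.0
```

Run:
```python
from h import *
st()
t=optics.read_camera("top")[120:300,180:460,::-1];s=optics.read_camera("scene")[130:310,190:470,::-1]
cv2.imwrite("pics/f1.png",np.vstack([cv2.resize(x,None,fx=1.66,fy=1.66,interpolation=cv2.INTER_CUBIC) for x in(t,s)]))
```

```text
15.3 [ 0.4991 -0.4117  0.4046] F [ 0.  -0.2 -0.6] M [ 0.01 -0.2  -0.02] gap 0.05999412448403536 0.0 q [-0.76  0.39  1.16 -0.31  1.96 -2.3 ]
```

View pics/f1.png

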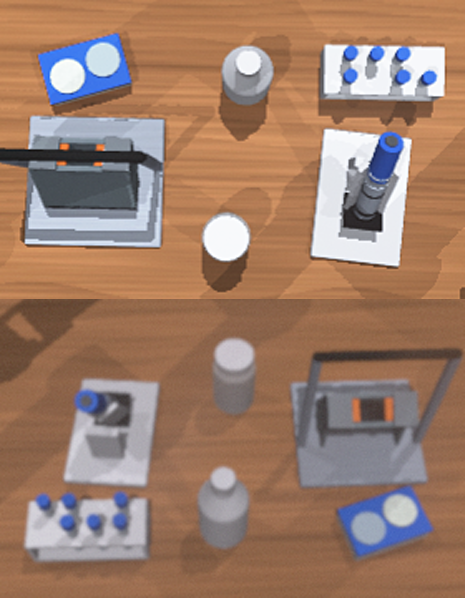

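The probe lies in the V with its blue end at about (390,142) in the top crop. The dock is empty, its cheeks are pushed back, and all four bystanders are standing. I'll check the blue end against the prediction and hand in.

Run:
```python
from h import *
o,M=frame("crad");tip=o+.185*M[:,2]
seen=cast("top",zc([(390,142)],1.66,180,120)[0],tip[2]);print(tip,seen)
if np.linalg.norm(tip-seen)<.008: print(job.close_job())
```

```text
[ 0.57660078 -0.19645824  0.20683621] [ 0.57825095 -0.1955419   0.20683621]
the job is handed in; nothing more can be done
None
```

The probe was rocked until both cheeks reached their stops, drawn out along its lean, and left lying in the V cradle with its foot on the ledge and blue grip up (end within 2 mm of the predicted spot). The job is handed in at about 15 s, and the jar, bottle, tube rack and filter case look undisturbed in the final pictures.

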